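# Release and open the lid of the test jig that holds the phone

### The arm

A 7-joint arm with a two-finger parallel gripper is mounted at the origin on a cart in front of the work surface, level with it; the furniture and walls round the work are solid. World frame = base frame: x ahead of the robot, y to its left, z up, the work surface at z = 0. Lengths are in m, angles in rad, forces in N, time in s.
With the tool pointing down it reaches from about 0.4 to 0.75 m from the base axis. Payload 19.5 kg.
Tool frame: the origin (TCP) lies at the very end of the fingers, on their centre line; the grasp point (between the pads) lies 19 mm behind it; z points along the fingers, y is the line along which they close (so a half turn about z gives the same grasp; the last joint's range is limited). The gripper opens to 85 mm and grips with 20 to 120 N. Pads are 22 mm wide; open, the fingers measure 114 mm over their backs; the gripper's body (76 mm by 85 mm) begins 54 mm behind the grasp point. The pads swing forward as they close: fully open they stand 13 mm farther back than shut.
Start: joints at [1.163, 0.707, -0.028, 1.485, 0.022, 0.951, -0.075], TCP at [0.206, -0.537, 0.192] pointing down, gripper open.
Joint ranges: [-2.71, 2.71], [-0.32, 2.16], [-1.57, 1.52], [0, 2.45], [-1.46, 4.6], [0, 2.02], [-2.83, 2.83]. Speed limits (rad/s): [1.89, 1.89, 2.57, 2.57, 3.01, 3.01, 3.01].

### API

Orientations are given as a unit quaternion [x, y, z, w].
In Python, from rig import env gives the robot as it stands. The module is installed in compiled form; this text tells all that it offers.
- The arm moves only by the tool creep_tool, called after ">>>" by a JSON object that holds its "method" and its "body". Schema: {"type":"object","properties":{"rows":{"type":"array","items":{"type":"object","properties":{"xyz":{"type":"array","items":{"type":"number"},"minItems":3,"maxItems":3},"spin":{"type":"number"},"finger_gap":{"type":"number"}},"additionalProperties":false,"required":["finger_gap"]},"minItems":1,"maxItems":10},"force":{"type":"number"},"only":{"type":"string"},"quiet":{"type":"boolean"},"lines":{"type":"string"}},"required":["rows"],"additionalProperties":false}. rows is a list of rows, 1 to 10 of them, each an object with the fields xyz (a list: dx, dy, dz in units of 50 mm), spin (a turn about the tool's z in units of 0.25 rad), finger_gap (the finger opening in m); a field left out counts as zero (the opening has to be given); each row is the pose to reach, as a shift and turn from the pose commanded when the call began, along the tool's axes at that moment; what a row does not reach only later rows make up. A row lasts 1/8 s, in which the tool goes at most 0.0625 m and 0.188 rad, less where a joint would pass 70% of its speed; a pose out of reach is approached as far as the arm can. The fingers move at their own pace and stop on an object; force is the grip in N (left out, the last holds). Time passes only in rows, so rows that do not move let the fingers close. The tool returns the time, the measured TCP pose, the force, the opening and the grip force at its end. only (a regular expression) keeps the lines of the reply that match it, lines (a string "A,B") keeps lines A to B, and quiet returns only ok. Input that does not fit is refused with a message, and nothing moves.
- env.get_obs(): the state, without advancing time (a new reading comes with each control period).
- env.snapshot(name): name is "scene" or "side" or "wrist"; returns a dict with "pixels" (400x640x3 uint8, red, green, blue), "depth" (400x640 float32, m along the optical axis (not along the pixel's ray), 0 where there is no reading), "vertical_fov" (degrees; the focal length in pixels is half the picture's height over the tangent of half this angle, whatever the lens; pixels are square), "cx", "cy" (the principal point, pixels), "origin" and "orientation" of the camera in the world. Camera axes: x right, y down, z forward; pixel columns grow to the right and rows downward; lengths in m; the calibration is good to about 2 mm. The wrist camera is an equidistant fisheye: a pixel r from the principal point sees the ray r / f radians off the axis. A picture is of the moment at which its call begins.
- env.job_done(): hands the job in; it is judged then, once.
The state is a dict: "t": time; "qpos": joint angles; "qd": joint speeds; "tau": joint torques, N m; "tool_pos": TCP position; "tcp_rot": TCP orientation; "contact_force": force on the tool from outside, world axes, zero at the start; "ft_torque": the same for the moment, N m; "finger_gap": finger opening in m; "finger_force": force on a finger pad.
Only numpy, scipy, OpenCV 4.12 (cv2) and the standard library are available. Lean on these libraries where they do the work, as an engineer would, in place of code of your own. Each camera call takes 0.05 s, during which the arm holds its last target. There are 200 camera calls.

### The job

The phone's test is done: open the test jig that has the phone in it, so that the phone can be taken out. Gently press down that jig's release tab with closed fingertips so that the lid springs up, then push the lid all the way over until it rests fully open against its stop. Grip, force or lift nothing, do not touch the phone, leave the empty jig shut, and do not disturb the tools lying about.

Things in the scene. Friction and masses are not known exactly. Their poses are not given: they have to be found in the camera images.
- jig_loaded: Jig with the phone in it (mm); origin: centre of the underside; +x from its front (tab, robot side) to its rear (hinge), y along its length, z up. Grey base, x -56 to +66, 176 long (y), 31 high, held to the bench by suction feet. Painted lid frame with clear window, z 32 to 38 when shut. Front middle: black latch hook (x -68 to -58, z to 41), then the tab over a toe to x -112.
- jig_empty: The second test jig, of the same make and size as the loaded one and with the same frame, but with nothing in its white nest; it must stay shut.
- phone: Phone, 138 x 68 x 8 mm, lying face up and loose in the nest of the loaded jig, its long side along the jig's length; origin at the centre of its underside. Its top is 30 mm over the bench, 2 mm under the shut lid.
- jig_loaded_tab_top (a point): The point to press on the loaded jig's tab: on its upper face (26 mm over the bench, at jig x -94, y 0). The tab is 38 mm wide (jig y); its free part runs from jig x -106 to -77; the latch's upright begins at -68, 25 mm behind this point, which moves with the tab.
- jig_loaded_tab (a joint): Angle of the loaded jig's release tab (rad): 0 at rest, 0.34 fully pressed. Its pivot lies 28 mm behind the press point, which so goes down 28 mm per rad. The hook lets go of the lid at about 0.2 (5.5 mm down). The spring takes about 1 N at the start, 3 N fully down (9.5 mm), and brings the tab back when let go.
- jig_loaded_lid (a joint): Angle of the loaded jig's lid (rad): 0 shut, 1.9 fully open against its stop (leaning back past upright). When the hook lets go, spring plungers lift it within about 1 s to about 0.95, where it stays. From there it must be pushed, with about 1 N at its free edge. Past about 1.7 its weight slowly carries it to the stop.
- jig_loaded_lid_edge (a point): Middle of the front (free) edge of the loaded jig's lid, half-way through its thickness, 116 mm from the hinge axis; it moves with the lid. A 4 mm thick, 24 mm wide steel striker sticks out 5.5 mm beyond it.
- jig_loaded_hinge (a point): Middle of the hinge axis of the loaded jig's lid (jig x +60, z 35 mm); the axis runs along jig y. The lid opens upward and away from the robot.
- jig_empty_tab_top (a point): The same press point on the empty jig's tab: not to be pressed.
- jig_empty_tab (a joint): Angle of the empty jig's tab (rad), 0 at rest; see the loaded jig's.
- jig_empty_lid (a joint): Angle of the empty jig's lid (rad), 0 shut; it must stay shut.
- tweezers: Straight steel tweezers, 120 x 14 x 10 mm, lying on the bench, loose; origin at the middle of the underside. A bystander.
- loupe: Black eye loupe, a cup 38 mm across and 34 high, standing loose on the bench; origin at the centre of its underside. A bystander.
- driver_red: Small red screwdriver, 146 x 11 x 12 mm, lying loose on the bench; origin at the middle of the underside. A bystander.

How it is judged:
On the way, in this order (a step that is already met when the one before it is completed fails the run):
1. the release tab of the loaded jig is pressed with the fingers (value of joint jig_loaded_tab above 0.1 rad and contact force between the fingers and jig_loaded above 0.3 N).
2. its lid has sprung up (value of joint jig_loaded_lid above 0.5 rad), for 0.1 s.
At the end, for the whole second after the job is handed in: the loaded jig's lid is fully open (more than 1.8 of 1.9 rad) and at rest, its tab has sprung back, the phone still lies in its nest, the empty jig is shut, and the tools are within 30 mm of where they were (value of joint jig_loaded_lid above 1.8 rad and velocity of joint jig_loaded_lid between -0.1 and 0.1 rad/s and value of joint jig_loaded_tab below 0.06 rad and value of joint jig_empty_lid below 0.05 rad and horizontal distance between phone and jig_loaded below 0.008 m and z of phone in the frame of jig_loaded below 0.027 m and distance of each of tweezers, loupe, driver_red from where it was at the start of the episode below 0.03 m); the robot touches nothing.
It fails at once if the empty jig's tab was pressed or its lid opened (value of joint jig_empty_tab above 0.12 rad or value of joint jig_empty_lid above 0.06 rad).
It fails at once if the phone was touched or lifted (contact force between any of the fingers, the arm and phone above 0.5 N or z of phone in the frame of jig_loaded above 0.035 m).
It fails at once if the loaded jig's tab or lid was gripped or forced (over 35 N) (contact force between the fingers and jig_loaded above 35 N).
It fails at once if a tool lying about was moved more than 30 mm or lifted (distance of any of tweezers, loupe, driver_red from where it was at the start of the episode above 0.03 m).
It also fails if it takes over 42 s, if anything falls off the work surface, if the arm or the gripper's body presses on something with over 40 N, if the wrist force passes 120 N, or if a joint passes its speed limit or range.

## Working session

There is one attempt and no reset: what is moved stays moved. The work goes in short steps, Python scripts to look and compute and a tool call to move; the robot and the scene stay as the last step left them, time stands still between calls to the robot, and variables do not carry over. Pictures are saved under pics/ and viewed, at most 10 in all, crops included, and the job is handed in when it is done.

```bash
mkdir -p pics
```

Create h.py:
```python
import numpy as np,cv2
from scipy.spatial.transform import Rotation as R
from rig import env
def snap(n,f):
    s=env.snapshot(n); cv2.imwrite(f'pics/{f}.png',s['pixels'][:,:,::-1]); np.save(f'pics/{f}.npy',s,allow_pickle=True); return s
def load(f): return np.load(f'pics/{f}.npy',allow_pickle=True).item()
def ray(s,u,v):
    f=200/np.tan(np.radians(s['vertical_fov'])/2); return R.from_quat(s['orientation']).apply(np.c_[(np.atleast_1d(u)-s['cx'])/f,(np.atleast_1d(v)-s['cy'])/f,np.ones(np.size(u))])
def plane(s,u,v,z):
    d=ray(s,u,v); o=np.array(s['origin']); return o+d*((z-o[2])/d[:,2])[:,None]
def dep(s,u,v):
    return np.array(s['origin'])+ray(s,u,v)*s['depth'][np.atleast_1d(v).astype(int),np.atleast_1d(u).astype(int)][:,None]
```

Run:
```python
from h import *
for n in ('scene','side'):
    s=snap(n,n+'0'); print(n,s['origin'],s['orientation'],s['vertical_fov'],s['cx'],s['cy'])
o=env.get_obs(); print(o['t'],o['tool_pos'],o['tcp_rot'],o['contact_force'])
```

```text
scene [0.19031044 0.6220846  0.61797017] [-0.27673602  0.86692383 -0.39746512  0.11782071] 48.153999095735315 323.68331030992425 198.7666823294141
side [0.08341815 0.90513534 0.44086389] [-0.22528317  0.7998725  -0.53640843  0.14736852] 48.578429309316235 319.22071786585144 195.13332915535585
0.1 [ 0.20555752 -0.53672781  0.19170129] [ 9.83326896e-01  1.81846105e-01 -1.02008079e-04 -4.46920217e-04] [ 0.29112253  0.15552982 -0.52892822]
```

View pics/scene0.png

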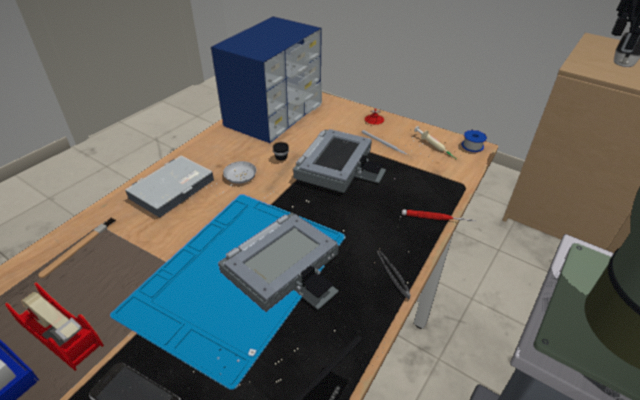

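View pics/side0.png

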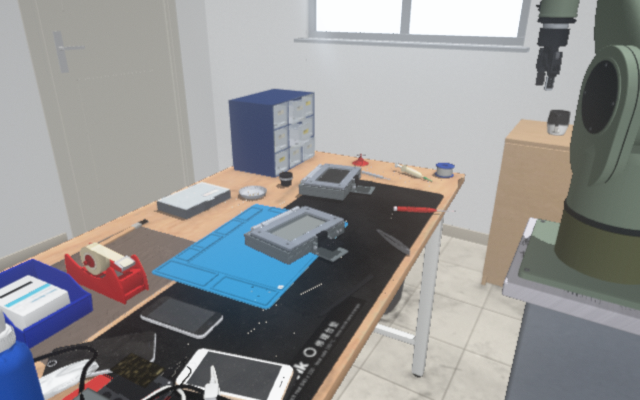

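The scene view shows two jigs: a near one around (280,260) with a pale interior and a far one around (334,158) with a dark interior. Their tabs are at (320,295) and (372,175). I'll zoom in and measure.

Run:
```python
from h import *
s=load('scene0'); p=s['pixels'][:,:,::-1]
a=cv2.resize(p[120:200,280:400],(800,533),interpolation=cv2.INTER_CUBIC)
b=cv2.resize(p[200:320,210:350],(622,533),interpolation=cv2.INTER_CUBIC)
cv2.imwrite('pics/crop.png',np.hstack([cv2.resize(a,(400,267)),cv2.resize(b,(400,343))[:267]*0+cv2.resize(b,(400,267))]))
for n in('scene0','side0'):
    s=load(n)
    for (u,v) in ([(334,155),(372,175),(280,255),(320,298)] if n=='scene0' else [(332,180),(362,190),(295,232),(330,255)]): print(n,u,v,dep(s,u,v).round(3),s['pixels'][v,u])
```

```text
scene0 334 155 [[ 0.632 -0.065  0.037]] [43 43 48]
scene0 372 175 [[ 0.543 -0.084  0.01 ]] [58 63 66]
scene0 280 255 [[0.54  0.237 0.04 ]] [125 131 129]
scene0 320 298 [[0.446 0.251 0.008]] [56 61 62]
side0 332 180 [[ 0.614 -0.039  0.037]] [80 80 80]
side0 362 190 [[ 0.549 -0.085  0.008]] [87 90 90]
side0 295 232 [[0.529 0.258 0.038]] [154 161 162]
side0 330 255 [[0.451 0.253 0.007]] [76 82 86]
```

View pics/crop.png

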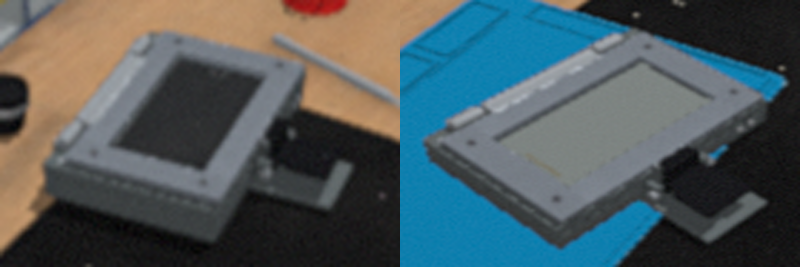

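The left crop (far jig) has a dark, phone-like face filling its window. The right crop (near jig) shows an empty pale nest. So the loaded jig is the far one. Next I'll measure its pose from both views.

Run:
```python
from h import *
V,U=np.mgrid[0:400,0:640]
for n in('scene0','side0'):
    s=load(n); u=U.ravel();v=V.ravel()
    P=dep(s,u,v); ok=s['depth'].ravel()>0
    px=s['pixels'].reshape(-1,3).astype(int); dark=px.max(1)<60
    for nm,c in(('far',(.62,-.06)),('near',(.54,.245))):
        m=ok&(P[:,2]>.033)&(P[:,2]<.045)&(np.hypot(P[:,0]-c[0],P[:,1]-c[1])<.125)
        r=cv2.minAreaRect((P[m,:2]*1000).astype(np.float32)); 
        print(n,nm,m.sum(),'rect',r,'medz',np.median(P[m,2]).round(4))
        print(' box',cv2.boxPoints(r).round(0).tolist())
        t=ok&(P[:,2]>.019)&(P[:,2]<.030)&(P[:,0]<c[0]-.06)&(np.hypot(P[:,0]-c[0],P[:,1]-c[1])<.13)&dark
        if t.sum(): print(' tab',t.sum(),P[t].mean(0).round(4),np.ptp(P[t],axis=0).round(3))
```

```text
scene0 far 2486 rect ((633.7190551757812, -72.99226379394531), (135.93186950683594, 175.20594787597656), 11.31795883178711) medz 0.0389
 box [[550.0, -0.0], [584.0, -172.0], [718.0, -146.0], [683.0, 26.0]]
 tab 151 [ 0.5447 -0.0918  0.0271] [0.032 0.042 0.007]
scene0 near 5239 rect ((545.025390625, 231.4183349609375), (173.58213806152344, 136.83758544921875), 82.27947235107422) medz 0.0386
 box [[466.0, 155.0], [601.0, 136.0], [624.0, 308.0], [489.0, 327.0]]
 tab 448 [0.4583 0.2424 0.0267] [0.042 0.041 0.009]
side0 far 1059 rect ((632.0987548828125, -75.62760162353516), (136.5236358642578, 176.46343994140625), 11.75372314453125) medz 0.038
 box [[547.0, -3.0], [583.0, -176.0], [717.0, -148.0], [681.0, 25.0]]
side0 near 2346 rect ((540.562255859375, 230.1080322265625), (171.09976196289062, 134.53065490722656), 81.30801391601562) medz 0.0377
 box [[461.0, 156.0], [594.0, 135.0], [620.0, 305.0], [487.0, 325.0]]
 tab 203 [0.4572 0.243  0.0261] [0.044 0.04  0.011]
```

Careful with the scale: shifts go in units of 50 mm and turns go in units of 0.25 rad. That gives: 0.12 m is 2.4, -0.07 m is -1.4, 0.165 rad is 0.66.

>>> {"method": "creep_tool", "body": {"rows": [{"xyz": [1.2, -0.6, 0], "spin": 0.2, "finger_gap": 0}, {"xyz": [2.4, -1.4, 0], "spin": 0.66, "finger_gap": 0}, {"xyz": [3.4, -2.2, 0], "spin": 0.66, "finger_gap": 0}, {"xyz": [4.4, -2.8, 0.2], "spin": 0.66, "finger_gap": 0}, {"xyz": [5.6, -3.4, 0.4], "spin": 0.66, "finger_gap": 0}, {"xyz": [6.6, -4.2, 0.6], "spin": 0.66, "finger_gap": 0}, {"xyz": [7.6, -4.8, 0.8], "spin": 0.66, "finger_gap": 0}, {"xyz": [8.6, -5.4, 1], "spin": 0.66, "finger_gap": 0}, {"xyz": [9.4, -5.9, 1], "spin": 0.66, "finger_gap": 0}, {"xyz": [9.4, -5.9, 1.4], "spin": 0.66, "finger_gap": 0}], "force": 20}}

```text
t: 1.35
tool_pos: [0.5414, -0.0888, 0.1218]
tcp_rot: [0.995, 0.103, 0.001, -0.001]
contact_force: [-0.2, -1.8, 0.1]
finger_gap: -0.0002
finger_force: 0.0
```

Run:
```python
from h import *
s=snap('wrist','w1'); print(s['origin'],s['orientation'],s['cx'],s['cy'],s['vertical_fov'])
o=env.get_obs(); print(o['t'],o['tool_pos'],o['tcp_rot'],o['contact_force'],o['finger_gap'])
```

```text
[ 0.61140378 -0.07354808  0.30373725] [ 0.76848124 -0.62387236 -0.09039649  0.10976489] 324.24648841734626 196.3424888088229 65.70646984690485
1.4 [ 0.53883035 -0.09112889  0.11919557] [ 9.94794804e-01  1.01889361e-01 -1.24669424e-03 -5.50023506e-04] [-1.42748277  0.10223014 -5.05739047] -0.00026426819912501244
```

View pics/w1.png

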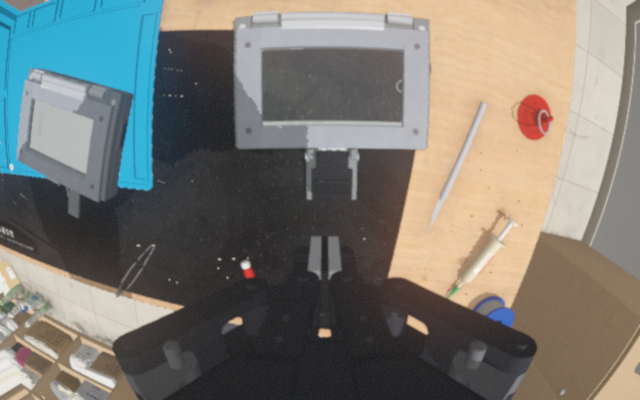

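The wrist view confirms the phone in the far jig, lying at (333,87). The black tab sits between grey toe rails at x 310–355, y 150–198, and the fingertips are at (324,245). I'll check the position from this view.

Add to h.py:
```python
def fray(s,u,v):
    f=200/np.tan(np.radians(s['vertical_fov'])/2); a=np.atleast_1d(u)-s['cx'];b=np.atleast_1d(v)-s['cy'];r=np.hypot(a,b)+1e-9;t=r/f
    return R.from_quat(s['orientation']).apply(np.c_[a/r*np.sin(t),b/r*np.sin(t),np.cos(t)])
def fdep(s,u,v):
    d=fray(s,u,v); fw=R.from_quat(s['orientation']).apply([0,0,1]); return np.array(s['origin'])+d*(s['depth'][np.atleast_1d(v).astype(int),np.atleast_1d(u).astype(int)]/(d@fw))[:,None]
```

Run:
```python
from h import *
s=load('w1'); V,U=np.mgrid[0:230,200:460]; u=U.ravel();v=V.ravel(); P=fdep(s,u,v)
m=(P[:,2]>.033)&(P[:,2]<.046)&(np.hypot(P[:,0]-.634,P[:,1]+.074)<.125)
r=cv2.minAreaRect((P[m,:2]*1000).astype(np.float32)); print(r,np.median(P[m,2]))
O=np.array([.634,-.074]);a=np.radians(11.5);ex=np.array([np.cos(a),np.sin(a)]);ey=np.array([-ex[1],ex[0]])
q=(P[:,:2]-O)@np.c_[ex,ey]
for lo,hi in((-115,-107),(-105,-78),(-68,-58)):
    for z0,z1 in((.004,.016),(.016,.032),(.036,.046)):
        k=(q[:,0]*1000>lo)&(q[:,0]*1000<hi)&(abs(q[:,1])<.04)&(P[:,2]>z0)&(P[:,2]<z1)
        if k.sum()>5: print(lo,hi,z0,k.sum(),'y',(np.percentile(q[k,1],[2,98])*1000).round(1),'x',(np.percentile(q[k,0],[2,98])*1000).round(1),'z',np.median(P[k,2]).round(4))
```

```text
((633.6500854492188, -75.21116638183594), (134.72767639160156, 169.375), 11.273490905761719) 0.037742625306094235
-115 -107 0.004 40 y [-26.8  23.2] x [-110.8 -107.2] z 0.008
-105 -78 0.004 273 y [-26.5  23.1] x [-104.3  -78.3] z 0.0079
-105 -78 0.016 1159 y [-19.8  17.3] x [-104.2  -78.4] z 0.0261
-68 -58 0.004 55 y [-26.3  22.8] x [-66.9 -59.6] z 0.0081
-68 -58 0.016 197 y [-25.8  22.9] x [-67.6 -58.3] z 0.0263
-68 -58 0.036 347 y [-14.4  11.5] x [-67.7 -58.1] z 0.0403
```

>>> {"method": "creep_tool", "body": {"rows": [{"xyz": [0, 0.03, 0.8], "finger_gap": 0}, {"xyz": [0, 0.03, 1.4], "finger_gap": 0}, {"xyz": [0, 0.03, 1.76], "finger_gap": 0}, {"xyz": [0, 0.03, 1.76], "finger_gap": 0}, {"xyz": [0, 0.03, 1.76], "finger_gap": 0}, {"xyz": [0, 0.03, 1.76], "finger_gap": 0}]}}

```text
t: 2.15
tool_pos: [0.5397, -0.0949, 0.035]
tcp_rot: [0.995, 0.1, 0.001, 0.0]
contact_force: [0.1, 0.5, -0.3]
finger_gap: -0.0
finger_force: 0.0
```

In the tool's units: 0.0165 m is 0.33, 0.015 m is 0.3.

>>> {"method": "creep_tool", "body": {"rows": [{"xyz": [0, 0, 0.1], "finger_gap": 0}, {"xyz": [0, 0, 0.18], "finger_gap": 0}, {"xyz": [0, 0, 0.24], "finger_gap": 0}, {"xyz": [0, 0, 0.3], "finger_gap": 0}, {"xyz": [0, 0, 0.33], "finger_gap": 0}, {"xyz": [0, 0, 0.33], "finger_gap": 0}, {"xyz": [0, 0, 0.33], "finger_gap": 0}]}}

```text
t: 3.02
tool_pos: [0.5394, -0.0948, 0.0177]
tcp_rot: [0.995, 0.1, 0.0, -0.0]
contact_force: [-0.5, -0.7, 0.3]
finger_gap: -0.0003
finger_force: 0.0
```

Run:
```python
from h import *
s=snap('wrist','w2'); V,U=np.mgrid[0:230,200:460]; P=fdep(s,U.ravel(),V.ravel())
O=np.array([.634,-.0755]);a=np.radians(11.4);ex=np.array([np.cos(a),np.sin(a)]);q=(P[:,:2]-O)@ex
k=(P[:,2]>.05)&(np.hypot(*(P[:,:2]-O).T)<.11)&(q>-.06); print(k.sum(),P[k,2].max() if k.any() else 0, env.get_obs()['contact_force'])
```

```text
215 0.199500758338152 [ 0.01004596 -0.05528134 -0.14056042]
```

>>> {"method": "creep_tool", "body": {"rows": [{"finger_gap": 0}, {"finger_gap": 0}, {"finger_gap": 0}, {"finger_gap": 0}]}}

```text
t: 3.58
tool_pos: [0.5394, -0.0948, 0.0176]
tcp_rot: [0.995, 0.1, -0.0, -0.0]
contact_force: [-1.0, -1.1, 0.0]
finger_gap: -0.0
finger_force: 0.0
```

Run:
```python
from h import *
s=snap('wrist','w3');t=snap('scene','s3'); cv2.imwrite('pics/c3.png',np.hstack([s['pixels'][:,:,::-1],cv2.resize(t['pixels'][100:225,270:420],(480,400))[:,:,::-1]])[:,320-160:][:, :800] if 0 else cv2.resize(np.hstack([s['pixels'][:,:,::-1],cv2.resize(t['pixels'][100:225,270:420],(480,400))[:,:,::-1]]),(800,286)))
```

```text
(no output)
```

View pics/c3.png

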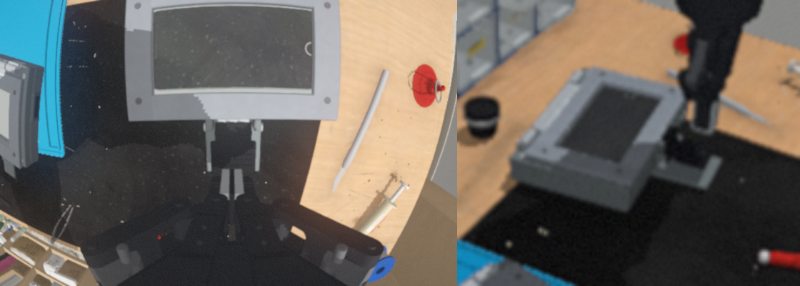

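The lid is still shut. The fingertips are at about (325,238) in the wrist picture, near the outer end of the toe. I'll check where they sit relative to the tab.

Run:
```python
from h import *
s=load('w3'); O=np.array([.634,-.0755]);a=np.radians(11.4);ex=np.array([np.cos(a),np.sin(a)]);ey=np.array([-ex[1],ex[0]])
print(s['origin'])
for v in range(165,262,5):
    P=fdep(s,np.array([316,325,332]),np.array([v]*3)); q=(P[:,:2]-O)@np.c_[ex,ey]
    print(v,[(*(q[i]*1000).round(0),round(P[i,2]*1000)) for i in range(3)])
p=s['pixels'][150:300,230:430,::-1]; cv2.imwrite('pics/c4.png',cv2.convertScaleAbs(cv2.resize(p,(800,600),interpolation=cv2.INTER_CUBIC),alpha=1.8))
```

```text
[ 0.60984082 -0.07967397  0.19941146]
165 [(np.float64(-55.0), np.float64(5.0), 39), (np.float64(-55.0), np.float64(0.0), 38), (np.float64(-55.0), np.float64(-3.0), 38)]
170 [(np.float64(-58.0), np.float64(5.0), 37), (np.float64(-58.0), np.float64(0.0), 37), (np.float64(-58.0), np.float64(-3.0), 38)]
175 [(np.float64(-60.0), np.float64(5.0), 40), (np.float64(-60.0), np.float64(0.0), 40), (np.float64(-60.0), np.float64(-3.0), 40)]
180 [(np.float64(-63.0), np.float64(5.0), 40), (np.float64(-63.0), np.float64(0.0), 39), (np.float64(-62.0), np.float64(-3.0), 41)]
185 [(np.float64(-65.0), np.float64(5.0), 41), (np.float64(-65.0), np.float64(0.0), 40), (np.float64(-65.0), np.float64(-3.0), 40)]
190 [(np.float64(-68.0), np.float64(5.0), 41), (np.float64(-68.0), np.float64(0.0), 39), (np.float64(-68.0), np.float64(-3.0), 40)]
195 [(np.float64(-75.0), np.float64(6.0), 26), (np.float64(-75.0), np.float64(0.0), 26), (np.float64(-75.0), np.float64(-4.0), 26)]
200 [(np.float64(-78.0), np.float64(6.0), 25), (np.float64(-78.0), np.float64(0.0), 26), (np.float64(-78.0), np.float64(-4.0), 25)]
205 [(
[... 880 characters left out ...]
.float64(-101.0), np.float64(-4.0), 26)]
240 [(np.float64(-86.0), np.float64(5.0), 65), (np.float64(-86.0), np.float64(0.0), 66), (np.float64(-86.0), np.float64(-3.0), 64)]
245 [(np.float64(-86.0), np.float64(5.0), 70), (np.float64(-86.0), np.float64(0.0), 71), (np.float64(-86.0), np.float64(-3.0), 71)]
250 [(np.float64(-86.0), np.float64(4.0), 75), (np.float64(-86.0), np.float64(0.0), 75), (np.float64(-86.0), np.float64(-3.0), 75)]
255 [(np.float64(-85.0), np.float64(4.0), 82), (np.float64(-86.0), np.float64(0.0), 81), (np.float64(-85.0), np.float64(-3.0), 82)]
260 [(np.float64(-86.0), np.float64(4.0), 85), (np.float64(-86.0), np.float64(0.0), 85), (np.float64(-86.0), np.float64(-3.0), 84)]
```

View pics/c4.png

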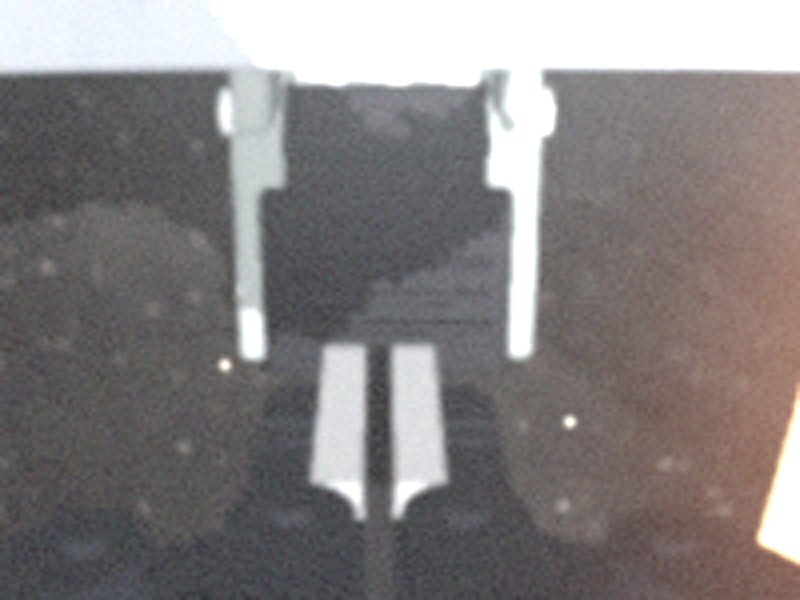

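The wrist depth sees the finger's front face only down to z≈62 mm, though the TCP reads 18 mm. I'll cross-check in the scene and side views.

Run:
```python
from h import *
t=load('s3'); d=snap('side','d3')
O=np.array([.634,-.0755]);a=np.radians(11.4);ex=np.array([np.cos(a),np.sin(a)]);ey=np.array([-ex[1],ex[0]])
V,U=np.mgrid[0:400,0:640]
for n,s in(('scene',t),('side',d)):
    P=dep(s,U.ravel(),V.ravel()); q=(P[:,:2]-O)@np.c_[ex,ey]
    k=(s['depth'].ravel()>0)&(q[:,0]>-.125)&(q[:,0]<-.07)&(abs(q[:,1])<.03)
    for z in range(0,130,10):
        m=k&(P[:,2]*1000>=z)&(P[:,2]*1000<z+10)
        if m.sum()>2: print(n,z,m.sum(),'x',(np.percentile(q[m,0],[5,95])*1000).round(),'y',(np.percentile(q[m,1],[5,95])*1000).round(),'uv',U.ravel()[m].mean().round(),V.ravel()[m].mean().round())
o=env.get_obs();print(o['tool_pos'],o['qpos'],o['contact_force'],o['tau'])
h=[cv2.resize(x['pixels'][y:y+60,330:410],(400,300),interpolation=cv2.INTER_CUBIC) for x,y in((t,130),(d,150))]
cv2.imwrite('pics/c5.png',np.hstack(h)[:,:,::-1])
```

```text
scene 0 306 x [-122.  -75.] y [-23.  28.] uv 376.0 178.0
scene 10 38 x [-110.  -73.] y [-12.  23.] uv 373.0 174.0
scene 20 174 x [-104.  -73.] y [-18.  17.] uv 373.0 166.0
scene 50 6 x [-102.  -88.] y [4. 6.] uv 377.0 157.0
scene 60 31 x [-106.  -85.] y [-1. 14.] uv 377.0 155.0
scene 70 44 x [-106.  -87.] y [-1. 14.] uv 378.0 152.0
scene 80 48 x [-106.  -86.] y [-2. 15.] uv 378.0 148.0
scene 90 13 x [-107.  -91.] y [ 2. 15.] uv 380.0 145.0
scene 100 31 x [-109.  -89.] y [-22.  30.] uv 382.0 140.0
scene 110 19 x [-108. -105.] y [-21.  29.] uv 384.0 137.0
scene 120 32 x [-112.  -98.] y [-8. 17.] uv 384.0 132.0
side 0 179 x [-122.  -73.] y [-21.  27.] uv 367.0 191.0
side 10 4 x [-87. -70.] y [ 7. 20.] uv 358.0 188.0
side 20 86 x [-107.  -73.] y [-15.  18.] uv 364.0 183.0
side 50 7 x [-105.  -92.] y [2. 7.] uv 368.0 172.0
side 60 30 x [-109.  -88.] y [-6. 14.] uv 368.0 170.0
side 70 36 x [-109.  -88.] y [-2. 16.] uv 368.0 167.0
side 80 35 x [-110.  -91.] y [ 3. 17.] uv 369.0 163.0
side 90 27 x [-109.  -92.] y [-2. 16.] uv 369.0 160.0
side 100 26 x [-111.  -93.] y [-26.  30.] uv 371.0 156.0
side 110 18 x [-111.  -92.] y [-21.  29.] uv 371.0 153.0
side 120 24 x [-115. -105.] y [-10.  18.] uv 374.0 148.0
[ 0.53936623 -0.09478489  0.01761196] [ 0.0745335   0.93154106  0.07898806  1.75101947 -0.14199512  0.46459732
 -1.12111485] [-0.15820319 -0.38616124 -0.05900673] [ 2.82324136e-04 -9.25564885e+01  3.97108778e+00 -1.28756779e+01
  9.30792186e-03  1.61226551e-03 -4.13883345e-05]
```

View pics/c5.png

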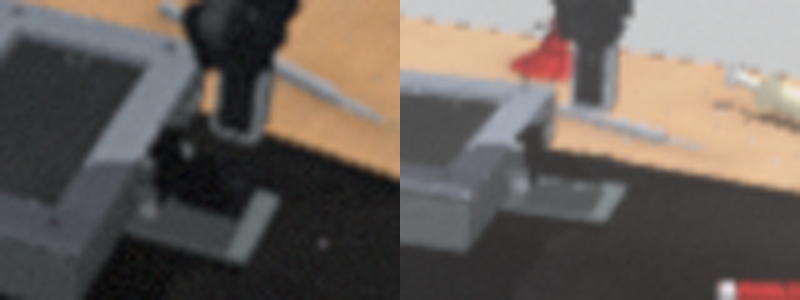

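All three cameras agree that the real fingertips are at z≈0.057, about 40 mm higher than reported, while x and y are right. So the tab hasn't been touched yet. I'll go by the cameras, descend in steps and re-measure.

Create chk.py:
```python
from h import *
import sys
O=np.array([.634,-.0755]);a=np.radians(11.4);ex=np.array([np.cos(a),np.sin(a)]);ey=np.array([-ex[1],ex[0]])
V,U=np.mgrid[0:400,0:640]
def tip(s):
    P=dep(s,U.ravel(),V.ravel()); q=(P[:,:2]-O)@np.c_[ex,ey]; return P,q,s['depth'].ravel()>0
for n in('scene','side'):
    s=snap(n,n+sys.argv[1]); P,q,ok=tip(s); o=env.get_obs()
    T=np.array(o['tool_pos']); k=ok&(np.hypot(*(P[:,:2]-T[:2]).T)<.022)&(P[:,2]>.032)
    print(n,'tip z',np.percentile(P[k,2],[0,3]).round(4),'x',(np.percentile(q[k&(P[:,2]<P[k,2].min()+.03),0],[5,95])*1000).round(),end=' ')
    l=ok&(q[:,0]>-.055)&(q[:,0]<.10)&(abs(q[:,1])<.095)&(abs(q[:,1])>.045)&(P[:,2]>.045)&(P[:,2]<.17)
    if l.sum()>20: print('lid n',l.sum(),'ang',np.median(np.arctan2(P[l,2]-.035,.06-q[l,0])).round(2),'zmax',np.percentile(P[l,2],98).round(3))
    else: print('lid shut',l.sum())
print(o['t'],o['tool_pos'],o['contact_force'])
```

```text
(no output)
```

>>> {"method": "creep_tool", "body": {"rows": [{"xyz": [0, 0, 0.2], "finger_gap": 0}, {"xyz": [0, 0, 0.4], "finger_gap": 0}, {"xyz": [0, 0, 0.48], "finger_gap": 0}, {"xyz": [0, 0, 0.48], "finger_gap": 0}, {"xyz": [0, 0, 0.48], "finger_gap": 0}]}}

```text
t: 4.35
tool_pos: [0.5395, -0.0948, -0.0062]
tcp_rot: [0.995, 0.1, 0.0, -0.0]
contact_force: [0.2, -0.4, -0.3]
finger_gap: 0.0002
finger_force: 0.0
```

```bash
python3 chk.py 4
```

```text
scene tip z [0.0339 0.0381] x [-106.  -85.] lid shut 0
side tip z [0.0333 0.0353] x [-109.  -89.] lid shut 0
4.45 [ 0.53949335 -0.09480916 -0.00614849] [ 0.30945023  0.25057328 -0.21442536]
```

In the tool's units: 0.013 m is 0.26, 0.011 m is 0.22.

>>> {"method": "creep_tool", "body": {"rows": [{"xyz": [0, 0, 0.08], "finger_gap": 0}, {"xyz": [0, 0, 0.14], "finger_gap": 0}, {"xyz": [0, 0, 0.18], "finger_gap": 0}, {"xyz": [0, 0, 0.22], "finger_gap": 0}, {"xyz": [0, 0, 0.26], "finger_gap": 0}, {"xyz": [0, 0, 0.26], "finger_gap": 0}, {"xyz": [0, 0, 0.26], "finger_gap": 0}]}}

```text
t: 5.32
tool_pos: [0.5393, -0.0948, -0.0194]
tcp_rot: [0.995, 0.1, -0.0, -0.0]
contact_force: [-4.8, -0.8, 3.1]
finger_gap: -0.0003
finger_force: 2.1
```

```bash
python3 chk.py 5
```

```text
scene tip z [0.0321 0.0341] x [-107.  -89.] lid n 801 ang 0.37 zmax 0.074
side tip z [0.0321 0.0335] x [-109.  -89.] lid n 300 ang 0.38 zmax 0.078
5.425 [ 0.53931819 -0.09478541 -0.01934142] [-4.36333311 -0.90130514  3.13276347]
```

The lid has been released and is now pressing lightly against the gripper at 0.37 rad. I'll back off towards the robot and up.

In the tool's units: -0.03 m is -0.6, -0.15 m is -3.

>>> {"method": "creep_tool", "body": {"rows": [{"xyz": [-0.12, 0, -0.12], "finger_gap": 0}, {"xyz": [-0.3, 0, -0.4], "finger_gap": 0}, {"xyz": [-0.6, 0, -0.8], "finger_gap": 0}, {"xyz": [-0.8, 0, -1.6], "finger_gap": 0}, {"xyz": [-0.8, 0, -2.4], "finger_gap": 0}, {"xyz": [-0.8, 0, -3], "finger_gap": 0}, {"xyz": [-0.8, 0, -3], "finger_gap": 0}, {"xyz": [-0.8, 0, -3], "finger_gap": 0}, {"xyz": [-0.8, 0, -3], "finger_gap": 0}, {"xyz": [-0.8, 0, -3], "finger_gap": 0}]}}

```text
t: 6.68
tool_pos: [0.4999, -0.1028, 0.1301]
tcp_rot: [0.995, 0.1, -0.0, -0.0]
contact_force: [-0.3, -0.1, -0.7]
finger_gap: -0.0001
finger_force: 0.0
```

```bash
python3 chk.py 6
```

```text
scene tip z [0.1696 0.1733] x [-147. -126.] lid n 272 ang 0.97 zmax 0.131
side tip z [0.1708 0.1734] x [-149. -129.] lid n 206 ang 0.9 zmax 0.13
6.775 [ 0.50000883 -0.10277208  0.13029091] [-0.38563135  0.30727652  0.0691247 ]
```

Lid at about 0.95 rad, as expected. I'll lower in front of it and push.

In the tool's units: 0.13 m is 2.6, 0.06 m is 1.2.

>>> {"method": "creep_tool", "body": {"rows": [{"xyz": [0, 0, 0.6], "finger_gap": 0}, {"xyz": [0, 0, 1.14], "finger_gap": 0}, {"xyz": [0.6, 0, 1.14], "finger_gap": 0}, {"xyz": [1.2, 0, 1.14], "finger_gap": 0}, {"xyz": [1.8, 0, 1.14], "finger_gap": 0}, {"xyz": [2.1, 0, 1.14], "finger_gap": 0}, {"xyz": [2.4, 0, 1.14], "finger_gap": 0}, {"xyz": [2.6, 0, 1.12], "finger_gap": 0}, {"xyz": [2.8, 0, 1.08], "finger_gap": 0}, {"xyz": [2.8, 0, 1.08], "finger_gap": 0}]}}

```text
t: 8.02
tool_pos: [0.6374, -0.0747, 0.0762]
tcp_rot: [0.995, 0.1, -0.0, -0.0]
contact_force: [-0.7, 0.4, -1.4]
finger_gap: -0.0003
finger_force: 0.1
```

```bash
python3 chk.py 7
```

```text
scene tip z [0.032  0.0329] x [-13.  20.] lid n 279 ang 1.19 zmax 0.146
side tip z [0.1157 0.1185] x [-10.  17.] lid n 258 ang 1.15 zmax 0.144
8.125 [ 0.63688224 -0.07496711  0.07631966] [-0.60037454 -0.02304847  0.19300584]
```

In the tool's units: 0.065 m is 1.3, 0.059 m is 1.18.

>>> {"method": "creep_tool", "body": {"rows": [{"xyz": [0.2, 0, -0.06], "finger_gap": 0}, {"xyz": [0.4, 0, -0.12], "finger_gap": 0}, {"xyz": [0.6, 0, -0.18], "finger_gap": 0}, {"xyz": [0.76, 0, -0.24], "finger_gap": 0}, {"xyz": [0.92, 0, -0.26], "finger_gap": 0}, {"xyz": [1.06, 0, -0.26], "finger_gap": 0}, {"xyz": [1.18, 0, -0.26], "finger_gap": 0}, {"xyz": [1.3, 0, -0.26], "finger_gap": 0}, {"xyz": [1.3, 0, -0.26], "finger_gap": 0}, {"xyz": [1.3, 0, -0.26], "finger_gap": 0}]}}

```text
t: 9.38
tool_pos: [0.7009, -0.062, 0.0896]
tcp_rot: [0.995, 0.1, -0.0, -0.0]
contact_force: [0.3, 0.4, -0.7]
finger_gap: 0.0
finger_force: 0.0
```

```bash
python3 chk.py 8
```

```text
scene tip z [0.0321 0.0378] x [53. 67.] lid n 860 ang 1.87 zmax 0.146
side tip z [0.0321 0.0403] x [55. 65.] lid n 485 ang 1.83 zmax 0.143
9.475 [ 0.70091321 -0.06196875  0.08965486] [ 0.63766977 -0.42977549 -0.53891826]
```

The lid is at about 1.85 rad and still falling to its stop. I'll withdraw and take a look.

In the tool's units: -0.24 m is -4.8, -0.22 m is -4.4.

>>> {"method": "creep_tool", "body": {"rows": [{"xyz": [-0.6, 0, 0], "finger_gap": 0}, {"xyz": [-1.4, 0, -0.2], "finger_gap": 0}, {"xyz": [-2.4, 0, -0.6], "finger_gap": 0}, {"xyz": [-3.4, 0, -1], "finger_gap": 0}, {"xyz": [-4.4, 0, -1.6], "finger_gap": 0}, {"xyz": [-4.8, 0, -2], "finger_gap": 0}, {"xyz": [-4.8, 0, -2], "finger_gap": 0}, {"xyz": [-4.8, 0, -2], "finger_gap": 0}, {"xyz": [-4.8, 0, -2], "finger_gap": 0}, {"xyz": [-4.8, 0, -2], "finger_gap": 0}]}}

```text
t: 10.72
tool_pos: [0.466, -0.1096, 0.189]
tcp_rot: [0.995, 0.1, -0.0, -0.0]
contact_force: [-0.0, 0.0, -0.3]
finger_gap: -0.0001
finger_force: 0.0
```

```bash
python3 chk.py 9
```

Run:
```python
from h import *
s=snap('wrist','w9');t=load('scene9')
cv2.imwrite('pics/c9.png',np.hstack([cv2.resize(s['pixels'],(400,300)),cv2.resize(t['pixels'][90:220,250:423],(400,300))])[:,:,::-1])
```

```text
scene tip z [0.2291 0.2318] x [-181. -161.] lid n 1010 ang 1.88 zmax 0.146
side tip z [0.2296 0.2318] x [-184. -163.] lid n 559 ang 1.84 zmax 0.145
10.825 [ 0.46592724 -0.10967915  0.18926334] [-1.16074626  0.37290159 -0.16237548]
```

View pics/c9.png

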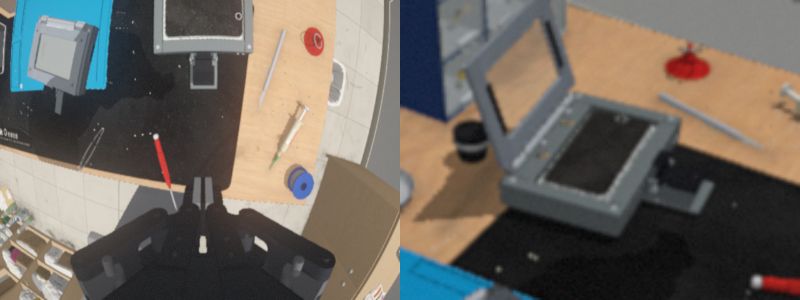

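The lid stands fully open and leans back (right crop, (520,80)). The phone is in its nest, and the empty jig is shut. The tools haven't moved. I'll let it settle for a second, check again, then hand in.

>>> {"method": "creep_tool", "body": {"rows": [{"finger_gap": 0}, {"finger_gap": 0}, {"finger_gap": 0}, {"finger_gap": 0}, {"finger_gap": 0}, {"finger_gap": 0}, {"finger_gap": 0}, {"finger_gap": 0}], "lines": "1,1"}}

```text
t: 11.88
```

```bash
python3 chk.py 10
```

Run:
```python
from h import *
from chk import O,ex,ey,U,V
```

Run:
```python
import sys; sys.argv=['x','11']
from chk import *
for f in('scene9','scene11','side11'):
    s=load(f);P,q,ok=tip(s); l=ok&(abs(q[:,1])<.095)&(abs(q[:,1])>.06)&(P[:,2]>.06)&(P[:,2]<.135)&(q[:,0]>.055)&(q[:,0]<.11)
    print(f,'slope angle',(np.pi/2+np.arctan(np.polyfit(P[l,2],q[l,0],1)[0])).round(3))
```

```text
scene tip z [0.2296 0.2321] x [-181. -161.] lid n 1008 ang 1.88 zmax 0.146
side tip z [0.2295 0.2327] x [-184. -164.] lid n 562 ang 1.84 zmax 0.145
11.975 [ 0.46585683 -0.10979688  0.18959464] [ 0.39150179 -0.13998539  0.04982017]
scene tip z [0.2302 0.2327] x [-181. -161.] lid n 1013 ang 1.88 zmax 0.146
side tip z [0.2297 0.2325] x [-184. -163.] lid n 565 ang 1.84 zmax 0.145
12.075 [ 0.46587009 -0.10973825  0.18960953] [-0.49388334  0.66234812  0.64012487]
scene9 slope angle 1.9
scene11 slope angle 1.9
side11 slope angle 1.899Traceback (most recent call last):
  File "<stdin>", line 2, in <module>
  File "chk.py", line 8, in <module>
    s=snap(n,n+sys.argv[1]); P,q,ok=tip(s); o=env.get_obs()
               ~~~~~~~~^^^
IndexError: list index out of range
```

```bash
python3 -c "
from rig import env
print(env.job_done())"
```

```text
the job is handed in; nothing more can be done
None
```

The loaded jig is open: its lid is at rest against the stop at about 1.90 rad, the phone is still in its nest, the empty jig is shut, the tools look undisturbed in the last pictures, and I've handed the job in (no verdict was returned).

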